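Carry the top-heavy candle mast to the display stand

ROBOT

A 6-joint arm with a two-finger parallel gripper is mounted at the origin on the work surface. World frame = base frame: x ahead of the robot, y to its left, z up, the work surface at z = 0. Lengths are in m, angles in rad, forces in N, time in s.
With the tool pointing down it reaches from about 0.375 to 0.9 m from the base axis. Payload 3.1 kg.
Tool frame: the origin (TCP) lies midway between the tips of the shut fingers; the grasp point (between the pads) lies 19 mm behind it; z points along the fingers, y is the line along which they close (so a half turn about z gives the same grasp; the last joint's range is limited). The gripper opens to 87 mm and grips with 3 to 60 N. Pads are 19 mm wide; open, the fingers measure 117 mm over their backs; the gripper's body (75 mm by 190 mm) begins 51 mm behind the grasp point.
Start: joints at [-1.407, 0.527, 1.433, -0, 1.181, -0.178], TCP at [0.21, -0.589, 0.223] pointing down, gripper open.
Joint ranges: [-3.08, 3.08], [-0.75, 2.2], [0.22, 2.44], [-1.43, 4.57], [0, 2.65], [-2.85, 2.85]. Speed limits (rad/s): [2.79, 2.79, 3.14, 3.14, 3.14, 3.14].

INTERFACE

Orientations are given as a unit quaternion [x, y, z, w].
In Python, from rig import robot gives the robot as it stands.
- The arm moves only by the shell command python3 -m jog 'ROWS' [FORCE]. ROWS is a JSON object of lists of equal length, an entry for each row: "dp": the shift along the tool's x, y, z in mm, a list of three; "delta_rot": the turn, a rotation vector about the tool's x, y, z in rad, a list of three; "gripper": the opening, from -1 (shut) to 1 (fully open). A call has 1 to 12 rows; each row is the pose to reach, as a shift and turn from the pose commanded when the call began, along the tool's axes at that moment; what a row does not reach only later rows make up. A row lasts 1/10 s, in which the tool goes at most 50 mm and 8.59 degrees, less where a joint would pass 70% of its speed; a pose out of reach is approached as far as the arm can. A call with a gripper value outside its range is refused whole. The fingers move at their own pace and stop on an object; FORCE is the grip in N (left out, the last holds). Time passes only in rows, so rows that repeat a pose let the fingers close. It gives the time, the measured TCP pose, the force, the opening and the grip force at its end, in the units of the state.
- robot.get_obs(): the state, without advancing time (a new reading comes with each control period).
- robot.camera(name): name is "scene" or "top" or "wrist"; returns the picture (400x640x3 uint8, red, green, blue); there is no depth.
- robot.camera_model(name): a dict with "fx", "fy", "cx", "cy" (pixels), "xyz" and "orientation" of the camera in the world; the wrist camera has in their place "T_tool_cam" (4x4, takes a point from camera to tool coordinates, whose origin is the TCP and whose axes are the flange's). Camera axes: x right, y down, z forward; pixel columns grow to the right and rows downward; lengths in m; the calibration is good to about 2 mm. A picture is of the moment at which its call begins: read the wrist's pose just before it. camera_model takes no time and is no camera call.
- robot.hand_in(): hands the job in; it is judged then, once.
Trained networks look in the newest picture that a camera, given by its name, has taken for a name from the list of things; names that differ only in an ending like _2 or _b are one class to them, and where a whole thing is asked for, a point or a joint stands for the part that bears it (a point fixed in the world has none). Each returns a list of dicts, best first, with "score" (0 to 1); they miss things now and then, are a little off and sometimes report something else, mostly with a low value. They report only what shows in the picture. A call takes as long as a camera call.
- robot.search_frame(name, camera): "rect" ([left, top, right, bottom] in pixels, round what is visible of it).
The state is a dict: "time": time; "q": joint angles; "joint_velocities": joint speeds; "joint_torque": joint torques, N m; "position": TCP position; "tool_rot": TCP orientation; "ft_force": force on the tool from outside, world axes, zero at the start; "moment": the same for the moment, N m; "grip_width": finger opening in m; "grip_force": force on a finger pad.
Only numpy, scipy, OpenCV 4.12 (cv2) and the standard library are available. Lean on these libraries where they do the work, as an engineer would, in place of code of your own. Each camera call takes 0.05 s, during which the arm holds its last target. There are 200 camera calls.

TASK

Take the hinged candle mast by its foot's handle, draw it out of the curing stand's fork and hold it up clear of both stands for at least seven seconds without a break, so the candles can be looked over, with the foot roughly level and the mast kept nearly upright on its weak hinge by your own balancing and touching nothing. Then slide it into the fork of the empty display stand, set the foot down on its slab and let go, leaving the mast standing between the prongs. Never let the mast flop over, touch it with the robot or bang it into a stand, and leave the other things on the bench where they are.

Things in the scene. Friction and masses are not known exactly. Their poses are not given: they have to be found in the camera images.
- foot: Loose carrier, about 0.55 kg, that is grasped and carried: aluminium plate 270 x 70 x 10 mm (x -95 to +175, y +-35 mm), a dark steel ballast block 30 mm high on its robot end (x -95 to -53), a wooden handle tab at x = 0, the mast hinged at x = 140 mm. Origin: underside, straight below the handle; x from handle to mast, z up. With the mast it balances nearly under the handle.
- foot_handle (a point): Grip point in the handle tab, 58 mm above the foot's underside. The tab is 50 mm long in the foot's x, 22 mm thick in y, its top 20 mm above this point, the plate's upper face 48 mm below it. Grip across the thickness, fingers closing along the foot's y.
- foot_hinge (a point): Point on the mast's hinge axis (which is along the foot's x), at x = 140 mm, 35 mm above the foot's underside, in the foot's axes.
- mast (a joint): Lean of the mast on the foot, rad: 0 square to the plate, + right-handed about the foot's x (top towards foot's -y), stops +-0.45. Spring 0.36 N m/rad, damper 0.06 N m s/rad, hardly any friction. Weight wins (about 0.45 N m/rad): from upright it falls to either side ever faster, time constant about 0.8 s. Roll the foot about its x against the lean to bring it back: lean + needs roll -.
- mast_bar (a point): Middle of the mast's wooden crossbar, 217 mm above the hinge; bar 170 (foot's y) x 45 (x) x 18 mm, with four candles up to 304 mm above the hinge. Mast: 16 mm steel rod, bar and candles, together nominally 0.22 kg, centre of mass 209 mm above the hinge, moment of inertia about the hinge 0.0103 kg m2.
- mast_neck (a point): Point on the mast's axis 153 mm above the hinge, at the height where the fork holds the rod.
- curing_stand: Fixed wooden stand with the narrower slab (130 mm wide, 12 mm thick, x -110 to +235), where the foot stands at the start, mast in the fork. Origin: at table height, straight below the handle of a docked foot: a docked foot has its origin at x 0, y 0, z 12 mm here and the same yaw. x points from the handle place to the post (post front at x = 200 mm).
- curing_stand_fork (a point): Middle of the curing stand's fork slot, at x = 140 mm, z = 200 mm of the stand. The slot is open towards -x: two steel prongs along x, 20 mm high and 8 mm thick, 40 mm apart inside, from x = 100 to 200 mm, with flared tips reaching x = 73 mm (about 85 mm apart inside at the mouth).
- display_stand: Fixed wooden stand with the wider slab (200 mm wide), empty, where the foot must go; otherwise the same as the curing stand, with the same origin, axes and docked pose (foot origin at x = 0, y = 0, z = 12 mm).
- display_stand_fork (a point): Middle of the display stand's fork slot, same shape and place on the stand as on the curing stand.
- jar: Bystander: low amber glass jar, diameter 64, height 60 mm, loose, between the stands. Origin: centre of underside.
- beaker: Bystander: white plastic beaker, diameter 68, height 80 mm, loose, behind the jar. Origin: centre of underside.
- pitcher: Bystander: white plastic jug with handle, diameter 120, height 170 mm, loose, far left. Origin: centre of underside.
- bottle: Bystander: black bottle, diameter 72, height 160 mm, loose, far right. Origin: centre of underside.

How it is judged:
By the outcome, as a careful person would: the job done as asked, in the order asked, and still so for the second after the job is handed in, with the robot touching nothing.
It also fails if it takes over 72 s, if anything falls off the work surface, if the arm or the gripper's body presses on something with over 40 N, if the wrist force passes 120 N, or if a joint passes its speed limit or range.

## Working session

There is one attempt and no reset: what is moved stays moved. The work goes in short steps, Python scripts to look and compute and a shell command to move; the robot and the scene stay as the last step left them, time stands still between calls to the robot, and variables do not carry over. Pictures are saved under pics/ and viewed, at most 10 in all, crops included, and the job is handed in when it is done.

```bash
ls; mkdir -p pics; python3 - <<'E'
from rig import robot
import cv2
o=robot.get_obs(); print({k:(o[k]) for k in ['time','position','tool_rot','ft_force','moment','grip_width']})
for c in ['scene','top','wrist']:
    im=robot.camera(c); cv2.imwrite(f'pics/{c}0.png',im[:,:,::-1])
    print(c,robot.camera_model(c))
    if c!='wrist':
        for n in ['foot','foot_handle','foot_hinge','mast_bar','mast_neck','curing_stand','display_stand','curing_stand_fork','display_stand_fork','jar','beaker','pitcher','bottle'][:7 if c=='scene' else 13]:
            print(n,[(round(d['score'],2),[round(v) for v in d['rect']]) for d in robot.search_frame(n,c)][:2])
E
python3 - <<'E'
import cv2,numpy as np
a=cv2.imread('pics/scene0.png');b=cv2.imread('pics/top0.png')
cv2.imwrite('pics/st.png',cv2.resize(np.vstack([a,b]),(480,600)))
E
```

```text
pics
{'time': 0.0, 'position': array([ 0.20938044, -0.58811939,  0.22158526]), 'tool_rot': array([ 9.85430652e-01,  1.70074390e-01, -4.39665280e-06, -1.06392698e-03]), 'ft_force': array([ 0.19790927, -0.48204124,  1.08130441]), 'moment': array([-0.00280495,  0.00453132, -0.02837436]), 'grip_width': 0.08662931107349384}
scene {'fx': 490.78664166729266, 'fy': 490.78664166729266, 'cx': 318.47727135953374, 'cy': 195.46165128005396, 'xyz': array([ 1.15889676, -1.03545729,  1.27069291]), 'orientation': array([ 0.8890904 ,  0.23791706, -0.09266976, -0.37990268])}
foot [(0.9, [222, 186, 308, 284])]
foot_handle [(0.9, [221, 186, 308, 284])]
foot_hinge [(0.61, [221, 185, 308, 288]), (0.26, [294, 138, 395, 212])]
mast_bar [(0.59, [264, 183, 310, 270])]
mast_neck [(0.86, [268, 186, 307, 269]), (0.44, [352, 104, 384, 148])]
curing_stand [(0.75, [214, 227, 324, 302])]
display_stand [(0.9, [292, 136, 398, 216])]
top {'fx': 382.71601965631646, 'fy': 382.71601965631646, 'cx': 329.6836903637077, 'cy': 196.76189708395688, 'xyz': array([ 4.27493010e-01, -1.53714918e-04,  1.20525988e+00]), 'orientation':
[... 453 characters left out ...]
 281])]
display_stand_fork [(0.82, [213, 149, 288, 279])]
jar [(0.91, [321, 200, 343, 221])]
beaker [(0.7, [314, 153, 334, 180])]
pitcher [(0.94, [120, 204, 184, 251])]
bottle [(0.95, [460, 198, 495, 229]), (0.68, [213, 149, 286, 280])]
wrist {'fx': 278.3421016944044, 'fy': 278.3421016944044, 'cx': 317.4205256105559, 'cy': 198.30474509403967, 'T_tool_cam': array([[-1.08479124e-03, -9.61587829e-01, -2.74495303e-01,
         7.61328445e-02],
       [ 9.99998885e-01, -7.61385339e-04, -1.28472565e-03,
         6.19351692e-04],
       [ 1.02637985e-03, -2.74496390e-01,  9.61587582e-01,
        -1.62870811e-01],
       [ 0.00000000e+00,  0.00000000e+00,  0.00000000e+00,
         1.00000000e+00]])}
```

View pics/top0.png

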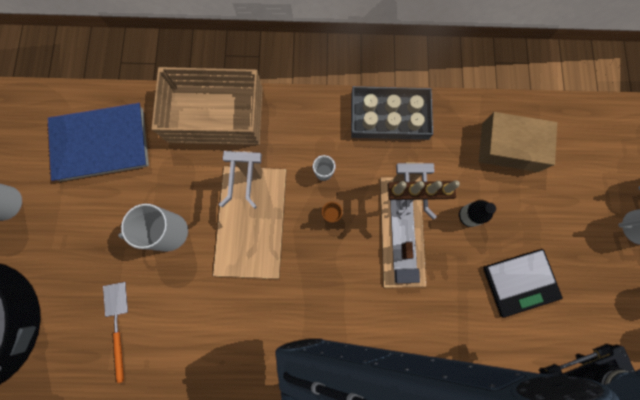

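View pics/scene0.png

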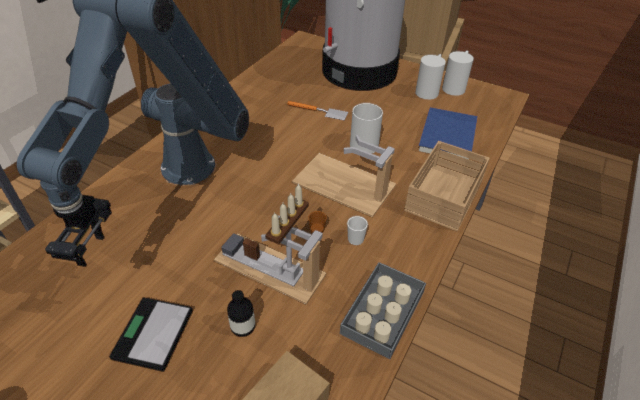

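```bash
python3 - <<'E'
import cv2,numpy as np
b=cv2.imread('pics/top0.png');a=cv2.imread('pics/scene0.png')
f=dict(fx=4,fy=4,interpolation=cv2.INTER_CUBIC)
cv2.imwrite('pics/z1.png',np.hstack([cv2.resize(b[145:290,205:300],None,**f),cv2.resize(b[145:290,370:470],None,**f)]))
cv2.imwrite('pics/z2.png',cv2.resize(a[130:305,210:400],None,fx=3.4,fy=3.4,interpolation=cv2.INTER_CUBIC))
E
```

```text
(no output)
```

View pics/z1.png

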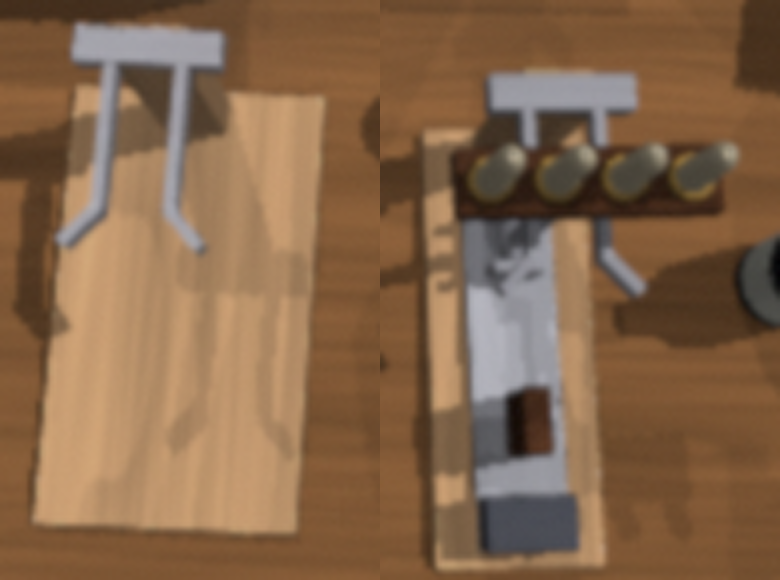

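View pics/z2.png

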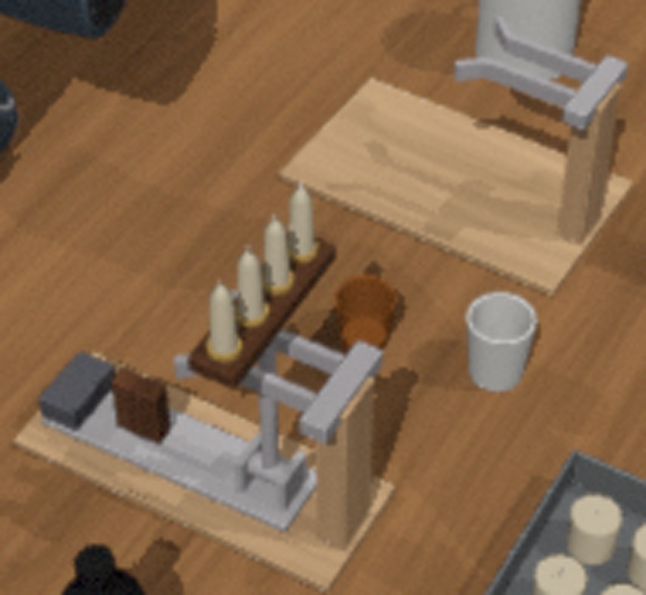

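```bash
cat > h.py <<'E'
import numpy as np
from scipy.spatial.transform import Rotation as R
from scipy.optimize import least_squares
from rig import robot
def proj(c,P,T=None):
    m=robot.camera_model(c); P=np.atleast_2d(P)
    q=R.from_quat(m['orientation']).inv().apply(P-m['xyz'])
    return np.c_[m['fx']*q[:,0]/q[:,2]+m['cx'],m['fy']*q[:,1]/q[:,2]+m['cy']]
def place(p,L):
    c,s=np.cos(p[2]),np.sin(p[2]); L=np.asarray(L,float)/1000
    return np.c_[p[0]+c*L[:,0]-s*L[:,1],p[1]+s*L[:,0]+c*L[:,1],L[:,2]]
E
cat > fit.py <<'E'
from h import *
z=lambda ox,oy,f,sx=0:(lambda X,Y:((X-sx+.5)/f-.5+ox,(Y+.5)/f-.5+oy))
td,tc,sc=z(205,145,4),z(370,145,4,380),z(210,130,3.4)
def fit(pts,g):
    def r(p):
        return np.concatenate([(proj(c,place(p,[L]))[0]-uv) for c,L,uv in pts])
    s=least_squares(r,g,loss='soft_l1'); print(s.x.round(4)); print(r(s.x).reshape(-1,2).round(1).tolist()); return s.x
D=fit([('top',(-110,100,12),td(33,524)),('top',(-110,-100,12),td(296,533)),('top',(235,-100,12),td(325,95)),('top',(235,100,12),td(75,88)),
('top',(73,46,210),td(65,240)),('top',(73,-46,210),td(203,248)),
('scene',(-110,100,12),sc(372,78)),('scene',(-110,-100,12),sc(280,175)),('scene',(235,-100,12),sc(550,290)),('scene',(235,100,12),sc(632,185))],[.4,.2,0])
C=fit([('top',(235,65,12),tc(422,132)),('top',(-110,65,12),tc(433,570)),('top',(-110,-65,12),tc(606,568)),('top',(235,-65,12),tc(593,128)),('top',(73,-46,210),tc(642,293)),
('scene',(-110,-65,12),sc(15,440)),('scene',(-110,65,12),sc(95,353)),('scene',(235,-65,12),sc(327,588)),('scene',(235,65,12),sc(393,490))],[.4,-.2,0])
F=fit([('scene',(175,-35,22),sc(285,525)),('scene',(175,35,22),sc(315,475)),('scene',(-95,-35,52),sc(40,393)),('scene',(-95,35,52),sc(70,355)),('scene',(-53,35,52),sc(115,372)),
('scene',(-25,-11,90),sc(115,373)),('scene',(25,11,90),sc(172,383)),('scene',(25,-11,90),sc(168,388))],C)
for n,p in [('handle',[[0,0,70]]),('forkC',[[140,0,200]])]: print(n,place(C,p))
print('forkD',place(D,[[140,0,200]]))
E
python3 fit.py; python3 - <<'E'
import sys;sys.path.insert(0,'.')
from rig import robot
o=robot.get_obs();print(o['time'],o['q'])
E
```

```text
[ 0.5162  0.2247 -0.0277]
[[0.2, -0.6], [0.4, 0.1], [0.5, -0.0], [0.6, -1.3], [-1.0, 1.0], [-0.3, 0.6], [-0.5, 0.0], [-0.6, -0.5], [1.2, 0.5], [0.6, -0.9]]
[ 0.4938 -0.254   0.0131]
[[0.7, -1.2], [0.5, -0.6], [-0.3, -0.1], [-1.9, 0.2], [0.5, 0.5], [-0.5, -0.4], [-0.5, -0.9], [-0.1, 0.6], [0.9, -1.0]]
[ 0.4908 -0.2514  0.0272]
[[0.3, 0.3], [2.6, -0.9], [-0.4, 0.4], [3.4, -2.6], [0.7, -3.0], [-1.2, 1.6], [-0.8, -0.2], [-3.5, 3.1]]
handle [[ 0.4937583  -0.25403536  0.07      ]]
forkC [[ 0.63374628 -0.25220072  0.2       ]]
forkD [[0.65619572 0.22085067 0.2       ]]
1.15 [-1.40754177e+00  5.27484128e-01  1.43273564e+00  2.97459148e-05
  1.18140875e+00 -1.78494851e-01]
```

```bash
cat >> h.py <<'E'
def go(p,yaw,verbose=True):
    "tool pointing down, tool x at world yaw: dp (mm) and delta_rot from the present pose"
    o=robot.get_obs(); T=R.from_quat(o['tool_rot'])
    want=R.from_matrix(np.c_[[np.cos(yaw),np.sin(yaw),0],[np.sin(yaw),-np.cos(yaw),0],[0,0,-1]])
    dp=T.inv().apply(np.array(p)-o['position'])*1000; dr=(T.inv()*want).as_rotvec()
    print('dp',dp.round(1).tolist(),'rot',dr.round(4).tolist(),'t',round(o['time'],2))
E
python3 -c "
from h import *
go([.43,-.30,.20],.015+np.pi); go([.4938,-.2535,.16],.015+np.pi)"
```

```text
dp [304.5, -198.2, 22.6] rot [0.0, -0.0001, -2.8149] t 1.15
dp [380.2, -220.6, 62.6] rot [0.0, -0.0001, -2.8149] t 1.15
```

```bash
python3 -m jog '{"dp":[[25,-16,2],[60,-40,4],[100,-65,6],[140,-90,8],[175,-115,10],[210,-137,12],[240,-156,14],[262,-171,16],[280,-182,18],[292,-190,20],[300,-195,22],[304,-198,22]],"delta_rot":[[0,0,-0.15],[0,0,-0.3],[0,0,-0.45],[0,0,-0.6],[0,0,-0.75],[0,0,-0.9],[0,0,-1.05],[0,0,-1.2],[0,0,-1.35],[0,0,-1.5],[0,0,-1.65],[0,0,-1.8]],"gripper":[1,1,1,1,1,1,1,1,1,1,1,1]}'; python3 -c "
from h import *
go([.4938,-.2535,.16],.015+np.pi)"
```

```text
time: 2.35
position: [0.4301, -0.2994, 0.2004]
tool_rot: [0.476, 0.879, 0.0, -0.0]
ft_force: [-0.2, 0.6, 0.2]
grip_width: 0.0871
grip_force: 0.0
dp [3.5, 78.4, 40.4] rot [0.0003, -0.0003, -1.0073] t 2.35
```

```bash
python3 -m jog '{"dp":[[0,0,0],[0,5,2],[1,15,8],[2,30,15],[3,48,25],[3,64,33],[4,74,38],[4,78,40],[4,78,40],[4,78,40]],"delta_rot":[[0,0,-0.15],[0,0,-0.3],[0,0,-0.45],[0,0,-0.6],[0,0,-0.75],[0,0,-0.9],[0,0,-0.97],[0,0,-1.007],[0,0,-1.007],[0,0,-1.007]],"gripper":[1,1,1,1,1,1,1,1,1,1]}'; python3 - <<'E'
from h import *
import cv2
o=robot.get_obs();print(o['position'],R.from_quat(o['tool_rot']).as_matrix().round(4).tolist())
w=robot.camera('wrist');np.save('w1.npy',np.r_[o['position'],o['tool_rot']])
cv2.imwrite('pics/w1.png',w[:,:,::-1])
for n in ['foot_handle','foot']: print(n,robot.search_frame(n,'wrist')[:2])
E
```

```text
time: 3.35
position: [0.4929, -0.2552, 0.1608]
tool_rot: [-0.003, 1.0, -0.0, 0.0]
ft_force: [0.9, -0.5, 0.7]
grip_width: 0.0868
grip_force: 0.0
[ 0.49289288 -0.25515569  0.16079902] [[-1.0, -0.0062, 0.0001], [-0.0062, 1.0, -0.0004], [-0.0001, -0.0004, -1.0]]
foot_handle [{'rect': [277.1, 92.7, 349.5, 311.4], 'score': 0.75}]
foot [{'rect': [272.3, 92.5, 352.0, 312.8], 'score': 0.71}]
```

View pics/w1.png

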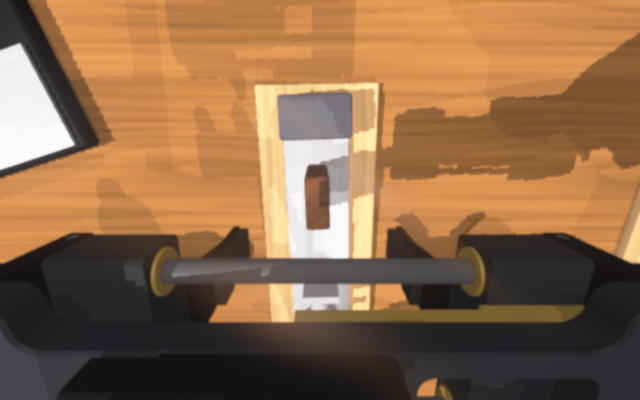

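```bash
cat > fitw.py <<'E'
from h import *
s=np.load('w1.npy'); m=robot.camera_model('wrist'); T=np.array(m['T_tool_cam']); Rt=R.from_quat(s[3:]); 
def pw(P):
    q=(Rt.inv().apply(P-s[:3])-T[:3,3])@T[:3,:3]
    return np.c_[m['fx']*q[:,0]/q[:,2]+m['cx'],m['fy']*q[:,1]/q[:,2]+m['cy']]
def fit(L,uv):
    r=lambda p:(pw(place(p,L))-uv).ravel()
    f=least_squares(r,[.49,-.25,.01]);print(f.x.round(4),r(f.x).reshape(-1,2).round(1).tolist())
fit([(-95,-35,52),(-95,35,52),(-53,-35,52),(-53,35,52),(-25,-11,90),(-25,11,90),(25,-11,90),(25,11,90)],np.array([(278,95),(351,93),(279,139),(352,138),(305,176),(328,176),(306,229),(329,229)]))
fit([(-25,-11,90),(-25,11,90),(25,-11,90),(25,11,90)],np.array([(305,176),(328,176),(306,229),(329,229)]))
fit([(-110,-65,12),(-110,65,12)],np.array([(255,84),(381,84)]))
go([.4945,-.254,.051],.015+np.pi)
E
python3 fitw.py
```

```text
[ 0.4904 -0.2558  0.0276] [[-1.6, -1.6], [1.8, -1.5], [0.1, 1.1], [0.3, 0.4], [-1.7, 0.1], [1.1, -0.5], [-0.7, 1.6], [0.7, 1.0]]
[ 0.49   -0.2557  0.0201] [[-1.3, -0.5], [1.5, -0.9], [-0.8, 1.0], [0.6, 0.7]]
[ 0.4937 -0.2546  0.0051] [[0.6, -0.0], [-0.6, -0.0]]
dp [-1.7, 1.4, 109.9] rot [-0.0004, 0.0004, -0.009] t 3.5
```

```bash
python3 -m jog '{"dp":[[1,0,10],[1,0,35],[1,0,65],[1,0,90],[1,0,104],[1,0,110],[1,0,110],[1,0,110],[1,0,110],[1,0,110],[1,0,110],[1,0,110]],"delta_rot":[[0,0,-0.01],[0,0,-0.01],[0,0,-0.01],[0,0,-0.01],[0,0,-0.01],[0,0,-0.01],[0,0,-0.01],[0,0,-0.01],[0,0,-0.01],[0,0,-0.01],[0,0,-0.01],[0,0,-0.01]],"gripper":[1,1,1,1,1,1,1,-0.2,-0.4,-0.6,-1,-1]}' 45; cat > st.py <<'E'
from h import *
o=robot.get_obs();print(round(o['time'],2),o['position'].round(4),o['ft_force'].round(2),o['moment'].round(3),round(o['grip_width'],4),o['grip_force'])
E
python3 st.py
```

```text
time: 4.7
position: [0.4922, -0.255, 0.051]
tool_rot: [-0.009, 1.0, -0.0, 0.0]
ft_force: [-0.4, 0.2, 0.3]
grip_width: 0.0551
grip_force: 0.0
4.7 [ 0.4922 -0.255   0.051 ] [-0.4   0.19  0.26] [ 0.109 -0.129  0.002] 0.0551 0.0
```

```bash
python3 -m jog '{"dp":[[0,0,0],[0,0,0],[0,0,0],[0,0,0],[0,0,0],[0,0,0]],"delta_rot":[[0,0,0],[0,0,0],[0,0,0],[0,0,0],[0,0,0],[0,0,0]],"gripper":[-1,-1,-1,-1,-1,-1]}' 45; python3 st.py; python3 - <<'E'
from h import *
import cv2
for c in ['top','scene']: np.save(f'ref_{c}.npy',robot.camera(c))
o=robot.get_obs(); np.savez('refpose.npz',p=o['position'],q=o['tool_rot']); print(R.from_quat(o['tool_rot']).as_matrix().round(4))
t=np.load('ref_top.npy')[155:240,375:480];s=np.load('ref_scene.npy')[170:290,215:330]
f=lambda i,k:cv2.resize(i,None,fx=k,fy=k,interpolation=cv2.INTER_CUBIC)
t=f(t,4);s=f(s,3.25); H=max(t.shape[0],s.shape[0]); 
im=np.zeros((H,t.shape[1]+s.shape[1],3),np.uint8); im[:t.shape[0],:t.shape[1]]=t; im[:s.shape[0],t.shape[1]:]=s
cv2.imwrite('pics/ref.png',im[:,:,::-1]); print(im.shape,t.shape)
E
```

```text
time: 5.3
position: [0.4921, -0.2551, 0.0505]
tool_rot: [-0.009, 1.0, -0.0, 0.0]
ft_force: [0.6, -1.2, -1.1]
grip_width: 0.0215
grip_force: 44.9
5.3 [ 0.4921 -0.2551  0.0505] [ 0.64 -1.24 -1.07] [-0.04  -0.122  0.14 ] 0.0215 44.8609968367964
[[-9.998e-01 -1.750e-02  1.000e-04]
 [-1.750e-02  9.998e-01 -4.000e-04]
 [-1.000e-04 -4.000e-04 -1.000e+00]]
(390, 794, 3) (340, 420, 3)
```

View pics/ref.png

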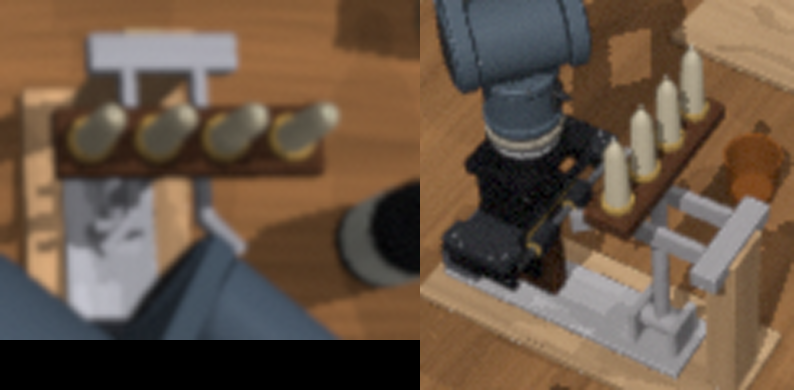

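```bash
cat >> h.py <<'E'
def mastpts(foot,L,lean,roll=0.,pitch=0.):
    "foot=(x,y,z_origin,yaw); L in mm in mast frame (x from handle, y, z above hinge)"
    x,y,z,yaw=foot
    P=np.array(L,float)/1000*[1,1,1]; off=P[:,:1]*[1,0,0]; P=P*[0,1,1]
    P=R.from_rotvec([lean,0,0]).apply(P)+off+[0,0,.035]
    Rf=R.from_euler('ZYX',[yaw,pitch,roll])
    g=np.array([0,0,.058])                       # foot turns about the grip point
    return Rf.apply(P-g)+g+[x,y,z]
E
python3 - <<'E'
from h import *
t=lambda X,Y:((X+.5)/4-.5+375,(Y+.5)/4-.5+155); s=lambda X,Y:((X-420+.5)/3.25-.5+215,(Y+.5)/3.25-.5+170)
B=[('scene',(162.5,-85,208),s(630,238)),('scene',(117.5,-85,226),s(586,212)),('scene',(162.5,85,226),s(725,108)),('scene',(162.5,85,208),s(722,122)),
('top',(162.5,-85,226),t(325,107)),('top',(117.5,-85,226),t(324,170)),('top',(162.5,85,208),t(53,108)),('top',(117.5,85,208),t(56,175))]
def r(p):
    f=(.4921+p[1],-.2551+p[2],.012,.0175+p[3])
    return np.r_[np.concatenate([proj(c,mastpts(f,[L],p[0]))[0]-uv for c,L,uv in B]),np.array(p[1:3])/.002,p[3]/.01]
f=least_squares(r,[0,0,0,0],loss='soft_l1');print(f.x.round(4));print(r(f.x)[:16].reshape(-1,2).round(1).tolist())
E
```

```text
[-0.0116  0.0005 -0.0003  0.001 ]
[[-0.7, 2.4], [-1.6, -0.2], [1.0, -0.6], [1.9, -0.5], [0.0, -1.3], [1.5, 0.5], [-0.5, 0.1], [-0.7, 0.6]]
```

```bash
cat > trk.py <<'E'
from h import *
import json,sys,os
from scipy.ndimage import map_coordinates
from scipy.optimize import lsq_linear
mgl,k,c,I=.451,.36,.06,.0103
DT=.01
# state: alpha (tilt from vertical), alpha', bias torque/I ; inputs phi, phi', lateral accel (foot +y)
A=np.eye(3)+DT*np.array([[0,1,0],[(mgl-k)/I,-c/I,1],[0,0,0]])
def step(x,ph,dph,a): 
    return A@x+DT*np.array([0,k/I*ph+c/I*dph+.046/I*a,0])
def series(ph0,ph,y):
    "fine phi, dphi, accel for rows ph (rad) and lateral positions y (m), with lag"
    n=len(ph)*10; t=np.arange(n+1)*DT
    f=np.interp(t,np.arange(len(ph)+1)*.1,np.r_[ph0,ph]); Y=np.interp(t,np.arange(len(y)+1)*.1,np.r_[0,y])
    def lag(s,tau=.04):
        o=s.copy()
        for _ in range(2):
            for i in range(1,len(o)): o[i]=o[i-1]+DT/(tau/2+DT)*(s[i]-o[i-1])
            s=o.copy()
        return o
    f,Y=lag(f),lag(Y); return f[1:],np.diff(f)/DT,np.diff(np.r_[0,np.diff(Y)])/DT**2
def run(x,ph0,ph,y):
    X=[x]
    for u in zip(*series(ph0,ph,y)): x=step(x,*u); X.append(x)
    return np.array(X)
# --- photometric measurement of the tilt
def pts(cam):
    P=[(x,y,226) for x in range(120,162,4) for y in range(-82,83,3)]
    P+=[(162.5,y,z) for y in range(-82,83,3) for z in (210,216,222)] if cam=='scene' else []
    P+=[(140+u,yc+v,z) for yc in (-64,-21.5,21.5,64) for z in range(230,298,5) for u in (0,) for v in (-7,-3.5,0,3.5,7)]
    return np.array(P,float)
def samp(im,uv): return np.stack([map_coordinates(im[...,i].astype(float),[uv[:,1],uv[:,0]],order=1,mode='nearest') for i in range(3)],1)
def foot(o):
    M=R.from_quat(o['tool_rot']).as_matrix(); yaw=np.arctan2(-M[1,0],-M[0,0])+.001
    return (o['position'][0]+.0005,o['position'][1]-.0003,o['position'][2]-.0385,yaw)
REF=-.0116
def measure(show=None):
    rp=np.load('refpose.npz'); rf=foot(dict(position=rp['p'],tool_rot=rp['q'])); g=np.arange(-.35,.351,.005); out=[]
    for cam in ('scene','top'):
        o=robot.get_obs(); im=robot.camera(cam); P=pts(cam); f=foot(o)
        col=samp(np.load(f'ref_{cam}.npy'),proj(cam,mastpts(rf,P,REF)))
        cost=lambda a:np.minimum(np.abs(samp(im,proj(cam,mastpts(f,P,a)))-col).sum(1),150).mean()
        C=np.array([cost(a) for a in g]); i=C[1:-1].argmin()+1
        d=(C[i-1]-C[i+1])/(2*(C[i-1]-2*C[i]+C[i+1])); out.append((g[i]+.005*d,C[i]))
        if show: import cv2; cv2.imwrite(f'pics/{show}_{cam}.png',im[:,:,::-1])
    return out
def main(ph,y,dx,dy,dz,dyaw,N,show=None):
    "ph,y: rows just done (rad, mm); then next move in level foot axes mm, N rows"
    S=json.load(open('S.json')) if os.path.exists('S.json') else dict(x=[REF,0,0],P=np.diag([.01**2,.02**2,.3**2]).tolist(),ph=0.)
    x,P=np.array(S['x']),np.array(S['P']); n=10*len(ph)
    x=run(x,S['ph'],np.array(ph),np.array(y)/1000)[-1] if n else x
    ph0=ph[-1] if n else S['ph']
    for _ in range(n): P=A@P@A.T+np.diag([0,.06**2*DT,.03**2*DT])
    m=measure(show); x=run(x,ph0,np.full(1,ph0),np.zeros(1))[-1]      # both pictures: 0.1 s
    z=np.array([m[0][0],m[1][0]]); w=np.array([1/max(q[1],5)**2 for q in m]); zz=(w@z)/w.sum()+.00; r=.006**2+(z[0]-z[1])**2/8
    H=np.array([[1,0,0]]); inn=zz-x[0]; K=P@H.T/(P[0,0]+r); pred=x[0]; x=x+K[:,0]*inn; P=P-K@H@P
    json.dump(dict(x=x.tolist(),P=P.tolist(),ph=ph0),open('S.json','w'))
    # plan
    s=np.arange(1,N+1)/N; s=10*s**3-15*s**4+6*s**5; M=22
    Y=np.r_[s*dy,np.full(M-N,dy)]/1000
    base=run(x,ph0,np.full(M,ph0),Y)[:,0]; e=np.eye(M)*.01
    G=np.array([run(np.zeros(3),0.,np.r_[e[i]],np.zeros(M))[:,0]/.01 for i in range(M)]).T
    D=np.diff(np.vstack([np.eye(M)[:1]*0,np.eye(M)]),axis=0)
    b=lsq_linear(np.vstack([G,1.0*D,.3*np.eye(M),G[-30:]*3]),-np.r_[base,np.zeros(M),.3*np.full(M,ph0),base[-30:]*3],(-.2-ph0,.2-ph0)).x
    phn=ph0+b; traj=run(x,ph0,phn,Y)[:,0]
    o=robot.get_obs(); T=R.from_quat(o['tool_rot'])
    cy,sy=np.cos(foot(o)[3]),np.sin(foot(o)[3])
    # tool axes: level, rolled by -ph0 about tool x
    dpr=[(R.from_rotvec([ph0,0,0]).apply([-dx*q,dy*q,-dz*q])) for q in s]
    print('t %.2f meas %s pred %.3f est %s ph0 %.3f'%(o['time'],[(round(a,4),round(float(q))) for a,q in m],pred,x.round(3).tolist(),ph0))
    print('pos',o['position'].round(4),'yaw %.3f'%foot(o)[3],'rpy',R.from_matrix(T.as_matrix()@np.diag([-1,1,-1])).as_euler('ZYX').round(4)[1:],'M',o['moment'].round(2),'F',o['ft_force'].round(1))
    print('ph',phn[:N].round(3).tolist()); print('dp',[[round(float(v)) for v in d] for d in dpr]); print('rx',(-(phn[:N]-ph0)).round(3).tolist(),'y',(s*dy).round().tolist())
    print('traj',traj[::20].round(3).tolist())
if __name__=='__main__': main(*json.loads(sys.argv[1]))
E
python3 trk.py '[[],[],-100,0,0,0,9]'; rm -f S.json; python3 -c "
from h import *
D=np.array([.5162,.2247,-.0277]);print(place(D,[[-100,0,0],[140,0,0]]))"
```

```text
t 5.50 meas [(np.float64(-0.0113), 5), (np.float64(-0.0114), 4)] pred -0.012 est [-0.012, -0.008, 0.0] ph0 0.000
pos [ 0.4921 -0.2551  0.0505] yaw 0.018 rpy [-0.0001 -0.0004] M [-0.08 -0.13  0.08] F [-0.4 -1.3 -1.5]
ph [0.017, 0.008, 0.001, -0.0, -0.0, 0.0, 0.0, 0.0, 0.0]
dp [[1, 0, 0], [8, 0, 0], [21, 0, 0], [40, 0, 0], [60, 0, 0], [79, 0, 0], [92, 0, 0], [99, 0, 0], [100, 0, 0]]
rx [-0.017, -0.008, -0.001, 0.0, 0.0, -0.0, -0.0, -0.0, -0.0] y [0.0, 0.0, 0.0, 0.0, 0.0, 0.0, 0.0, 0.0, 0.0]
traj [-0.012, -0.004, 0.001, 0.0, -0.0, 0.0, 0.0, -0.0, 0.0, 0.0, -0.0, 0.0]
[[0.41623836 0.22746965 0.        ]
 [0.65614629 0.2208225  0.        ]]
```

```bash
python3 -m jog '{"dp":[[0,0,-3],[0,0,-8],[0,0,-11],[2,0,-12],[9,0,-12],[22,0,-12],[40,0,-12],[60,0,-12],[80,0,-12],[95,0,-12],[103,0,-12],[105,0,-12]],"delta_rot":[[0,0,0],[0,0,0],[-0.005,0,0],[-0.01,0,0],[-0.01,0,0],[-0.005,0,0],[-0.002,0,0],[-0.002,0,0],[-0.002,0,0],[-0.002,0,0],[-0.002,0,0],[-0.002,0,0]],"gripper":[-1,-1,-1,-1,-1,-1,-1,-1,-1,-1,-1,-1]}'; python3 trk.py '[[0,0,0.005,0.01,0.01,0.005,0.002,0.002,0.002,0.002,0.002,0.002],[0],0,0,60,0,6,"e1"]'
```

```text
time: 6.7
position: [0.386, -0.2565, 0.0626]
tool_rot: [-0.008, 1.0, 0.001, -0.0]
ft_force: [0.1, -1.0, -8.2]
grip_width: 0.0214
grip_force: 44.8
t 6.80 meas [(np.float64(0.0391), 28), (np.float64(0.0396), 28)] pred 0.002 est [0.039, 0.073, 0.098] ph0 0.002
pos [ 0.3874 -0.2572  0.0627] yaw 0.018 rpy [-0.0008  0.0013] M [ 0.1  -0.12 -0.02] F [-0.2 -0.5 -8.2]
ph [-0.066, -0.035, -0.009, -0.002, -0.002, -0.003]
dp [[0, 0, -2], [0, 0, -13], [0, 0, -30], [0, 0, -47], [0, 0, -58], [0, 0, -60]]
rx [0.068, 0.037, 0.011, 0.004, 0.004, 0.005] y [0.0, 0.0, 0.0, 0.0, 0.0, 0.0]
traj [0.039, 0.015, -0.002, -0.0, 0.0, -0.0, -0.0, -0.0, -0.0, -0.0, -0.0, 0.0]
```

```bash
python3 -m jog '{"dp":[[0,0,-2],[0,0,-13],[0,0,-30],[0,0,-47],[0,0,-58],[0,0,-60]],"delta_rot":[[0.068,0,0],[0.037,0,0],[0.011,0,0],[0.004,0,0],[0.004,0,0],[0.005,0,0]],"gripper":[-1,-1,-1,-1,-1,-1]}'; python3 trk.py '[[-0.066,-0.035,-0.009,-0.002,-0.002,-0.003],[0],0,0,50,0,6]'
```

```text
time: 7.4
position: [0.3882, -0.2575, 0.1237]
tool_rot: [-0.009, 1.0, -0.003, 0.001]
ft_force: [0.1, 0.1, -8.7]
grip_width: 0.0216
grip_force: 44.9
t 7.50 meas [(np.float64(0.0127), 28), (np.float64(0.0093), 30)] pred -0.000 est [0.01, 0.023, 0.144] ph0 -0.003
pos [ 0.3872 -0.2565  0.1226] yaw 0.019 rpy [-0.0003 -0.0034] M [ 0.17 -0.09 -0.01] F [ 0.5 -0.3 -8.1]
ph [-0.021, -0.013, -0.006, -0.004, -0.004, -0.004]
dp [[0, 0, -2], [0, 0, -10], [0, 0, -25], [0, 0, -40], [0, 0, -48], [0, 0, -50]]
rx [0.018, 0.01, 0.003, 0.001, 0.001, 0.001] y [0.0, 0.0, 0.0, 0.0, 0.0, 0.0]
traj [0.01, 0.004, -0.001, -0.0, 0.0, -0.0, -0.0, -0.0, -0.0, -0.0, -0.0, 0.0]
```

Works well. Next lift, then start the lateral travel.

```bash
python3 -m jog '{"dp":[[0,0,-2],[0,0,-10],[0,0,-25],[0,0,-40],[0,0,-48],[0,0,-50]],"delta_rot":[[0.018,0,0],[0.01,0,0],[0.003,0,0],[0.001,0,0],[0.001,0,0],[0.001,0,0]],"gripper":[-1,-1,-1,-1,-1,-1]}'; python3 trk.py '[[-0.021,-0.013,-0.006,-0.004,-0.004,-0.004],[0],10,80,0,0,10]'
```

```text
time: 8.1
position: [0.3873, -0.2569, 0.1733]
tool_rot: [-0.009, 1.0, -0.003, 0.001]
ft_force: [-0.7, -0.3, -7.6]
grip_width: 0.0219
grip_force: 44.9
t 8.20 meas [(np.float64(-0.0079), 26), (np.float64(-0.0101), 29)] pred 0.000 est [-0.008, -0.013, 0.118] ph0 -0.004
pos [ 0.3869 -0.2564  0.1726] yaw 0.018 rpy [ 0.0001 -0.0039] M [ 0.1  -0.1   0.04] F [-1.2 -0.4 -8.2]
ph [-0.005, -0.026, -0.042, -0.043, -0.032, -0.013, 0.009, 0.027, 0.034, 0.03]
dp [[0, 1, 0], [-1, 5, 0], [-2, 13, 0], [-3, 25, 0], [-5, 40, 0], [-7, 55, 0], [-8, 67, 0], [-9, 75, 0], [-10, 79, 0], [-10, 80, 0]]
rx [0.001, 0.022, 0.038, 0.039, 0.028, 0.009, -0.013, -0.031, -0.038, -0.034] y [1.0, 5.0, 13.0, 25.0, 40.0, 55.0, 67.0, 75.0, 79.0, 80.0]
traj [-0.008, -0.004, 0.0, 0.001, 0.001, -0.001, -0.001, 0.0, 0.0, -0.0, -0.0, 0.0]
```

```bash
sed -i 's/phn\[:N\]/phn[:min(12,N+2)]/g' trk.py; python3 -m jog '{"dp":[[0,1,0],[-1,5,0],[-2,13,0],[-3,25,0],[-5,40,0],[-7,55,0],[-8,67,0],[-9,75,0],[-10,79,0],[-10,80,0],[-10,80,0],[-10,80,0]],"delta_rot":[[0.001,0,0],[0.022,0,0],[0.038,0,0],[0.039,0,0],[0.028,0,0],[0.009,0,0],[-0.013,0,0],[-0.031,0,0],[-0.038,0,0],[-0.034,0,0],[-0.018,0,0],[-0.004,0,0]],"gripper":[-1,-1,-1,-1,-1,-1,-1,-1,-1,-1,-1,-1]}'; python3 trk.py '[[-0.005,-0.026,-0.042,-0.043,-0.032,-0.013,0.009,0.027,0.034,0.03,0.014,0],[1,5,13,25,40,55,67,75,79,80,80,80],10,80,0,0,10]'
```

```text
time: 9.4
position: [0.3957, -0.1769, 0.1723]
tool_rot: [-0.008, 1.0, -0.001, 0.0]
ft_force: [-0.1, 0.2, -7.7]
grip_width: 0.0217
grip_force: 44.8
t 9.50 meas [(np.float64(-0.0331), 20), (np.float64(-0.0391), 33)] pred -0.008 est [-0.034, -0.054, 0.088] ph0 0.000
pos [ 0.3954 -0.1761  0.1722] yaw 0.019 rpy [ 0.0004 -0.0002] M [ 0.07 -0.07 -0.  ] F [ 0.1 -0.  -9. ]
ph [0.039, -0.004, -0.036, -0.043, -0.032, -0.012, 0.01, 0.028, 0.035, 0.03, 0.019, 0.01]
dp [[0, 1, 0], [-1, 5, 0], [-2, 13, 0], [-3, 25, 0], [-5, 40, 0], [-7, 55, 0], [-8, 67, 0], [-9, 75, 0], [-10, 79, 0], [-10, 80, 0]]
rx [-0.039, 0.004, 0.036, 0.043, 0.032, 0.012, -0.01, -0.028, -0.035, -0.03, -0.019, -0.01] y [1.0, 5.0, 13.0, 25.0, 40.0, 55.0, 67.0, 75.0, 79.0, 80.0]
traj [-0.034, -0.014, 0.002, 0.001, 0.001, -0.001, -0.001, 0.0, 0.0, 0.0, -0.0, 0.0]
```

```bash
python3 -m jog '{"dp":[[0,1,0],[-1,5,0],[-2,13,0],[-3,25,0],[-5,40,0],[-7,55,0],[-8,67,0],[-9,75,0],[-10,79,0],[-10,80,0],[-10,80,0],[-10,80,0]],"delta_rot":[[-0.039,0,0],[0.004,0,0],[0.036,0,0],[0.043,0,0],[0.032,0,0],[0.012,0,0],[-0.01,0,0],[-0.028,0,0],[-0.035,0,0],[-0.03,0,0],[-0.019,0,0],[-0.01,0,0]],"gripper":[-1,-1,-1,-1,-1,-1,-1,-1,-1,-1,-1,-1]}'; python3 trk.py '[[0.039,-0.004,-0.036,-0.043,-0.032,-0.012,0.01,0.028,0.035,0.03,0.019,0.01],[1,5,13,25,40,55,67,75,79,80,80,80],0,0,0,0,8,"mid"]'
```

```text
time: 10.7
position: [0.4043, -0.0966, 0.1722]
tool_rot: [-0.008, 1.0, 0.004, 0.0]
ft_force: [-0.7, -0.8, -8.0]
grip_width: 0.0215
grip_force: 44.9
t 10.80 meas [(np.float64(-0.0652), 19), (np.float64(-0.0686), 49)] pred -0.001 est [-0.064, -0.052, 0.035] ph0 0.010
pos [ 0.4042 -0.0962  0.1722] yaw 0.018 rpy [0.0001 0.0097] M [ 0.06 -0.14  0.06] F [ 0.2  0.2 -6.8]
ph [0.099, 0.048, 0.008, -0.002, -0.002, -0.0, -0.0, -0.0, -0.001, -0.001]
dp [[0, 0, 0], [0, 0, 0], [0, 0, 0], [0, 0, 0], [0, 0, 0], [0, 0, 0], [0, 0, 0], [0, 0, 0]]
rx [-0.089, -0.038, 0.002, 0.012, 0.012, 0.01, 0.01, 0.01, 0.011, 0.011] y [0.0, 0.0, 0.0, 0.0, 0.0, 0.0, 0.0, 0.0]
traj [-0.064, -0.021, 0.004, 0.0, -0.0, 0.0, -0.0, -0.0, -0.0, -0.0, -0.0, 0.0]
```

```bash
python3 -m jog '{"dp":[[0,0,0],[0,0,0],[0,0,0],[0,0,0],[0,0,0]],"delta_rot":[[-0.089,0,0],[-0.038,0,0],[0.002,0,0],[0.012,0,0],[0.012,0,0]],"gripper":[-1,-1,-1,-1,-1]}'; python3 trk.py '[[0.099,0.048,0.008,-0.002,-0.002],[0],0,0,0,0,8]'; python3 - <<'E'
import cv2,numpy as np
a=cv2.imread('pics/mid_scene.png')[60:330,130:430];b=cv2.imread('pics/mid_top.png')[60:330,220:500]
cv2.imwrite('pics/midc.png',cv2.resize(np.hstack([a,b]),None,fx=1.37,fy=1.37))
E
```

```text
time: 11.3
position: [0.4041, -0.0959, 0.1722]
tool_rot: [-0.009, 1.0, -0.001, -0.0]
ft_force: [-0.8, 0.4, -7.8]
grip_width: 0.0215
grip_force: 44.9
t 11.40 meas [(np.float64(-0.011), 18), (np.float64(-0.0161), 38)] pred -0.000 est [-0.01, -0.03, 0.019] ph0 -0.002
pos [ 0.4045 -0.0964  0.1723] yaw 0.018 rpy [-0.0003 -0.0017] M [ 0.06 -0.13 -0.06] F [ 0.2 -0.9 -8.3]
ph [0.017, 0.009, 0.001, -0.001, -0.001, -0.0, -0.0, -0.0, -0.0, -0.001]
dp [[0, 0, 0], [0, 0, 0], [0, 0, 0], [0, 0, 0], [0, 0, 0], [0, 0, 0], [0, 0, 0], [0, 0, 0]]
rx [-0.019, -0.011, -0.003, -0.001, -0.001, -0.002, -0.002, -0.002, -0.002, -0.001] y [0.0, 0.0, 0.0, 0.0, 0.0, 0.0, 0.0, 0.0]
traj [-0.01, -0.004, 0.001, 0.0, -0.0, 0.0, -0.0, -0.0, -0.0, -0.0, -0.0, 0.0]
```

View pics/midc.png

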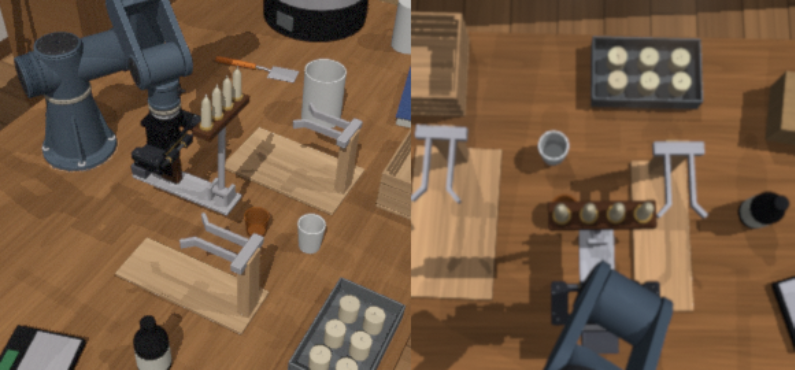

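```bash
python3 -m jog '{"dp":[[0,0,0],[0,0,0],[0,0,0],[0,0,0],[0,0,0],[0,0,0]],"delta_rot":[[-0.019,0,0.002],[-0.011,0,0.01],[-0.003,0,0.023],[-0.001,0,0.036],[-0.001,0,0.044],[-0.002,0,0.046]],"gripper":[-1,-1,-1,-1,-1,-1]}'; python3 trk.py '[[0.017,0.009,0.001,-0.001,-0.001,0],[0,-1,-3,-5,-6,-6],6,80,0,0,10]'
```

```text
time: 12.0
position: [0.4042, -0.0962, 0.1722]
tool_rot: [0.014, 1.0, 0.0, 0.0]
ft_force: [0.6, 1.5, -8.6]
grip_width: 0.0217
grip_force: 44.9
t 12.10 meas [(np.float64(-0.0073), 18), (np.float64(-0.0121), 37)] pred -0.010 est [-0.008, 0.009, 0.021] ph0 0.000
pos [ 0.4043 -0.0963  0.1722] yaw -0.028 rpy [-0.0001  0.    ] M [ 0.08 -0.04  0.02] F [-0.1  0.1 -8. ]
ph [-0.004, -0.025, -0.039, -0.041, -0.029, -0.01, 0.012, 0.03, 0.037, 0.032, 0.021, 0.011]
dp [[0, 1, 0], [0, 5, 0], [-1, 13, 0], [-2, 25, 0], [-3, 40, 0], [-4, 55, 0], [-5, 67, 0], [-6, 75, 0], [-6, 79, 0], [-6, 80, 0]]
rx [0.004, 0.025, 0.039, 0.041, 0.029, 0.01, -0.012, -0.03, -0.037, -0.032, -0.021, -0.011] y [1.0, 5.0, 13.0, 25.0, 40.0, 55.0, 67.0, 75.0, 79.0, 80.0]
traj [-0.008, -0.004, 0.0, 0.001, 0.001, -0.001, -0.001, 0.0, 0.0, 0.0, -0.0, 0.0]
```

```bash
python3 -m jog '{"dp":[[0,1,0],[0,5,0],[-1,13,0],[-2,25,0],[-3,40,0],[-4,55,0],[-5,67,0],[-6,75,0],[-6,79,0],[-6,80,0],[-6,80,0],[-6,80,0]],"delta_rot":[[0.004,0,0],[0.022,0,0],[0.035,0,0],[0.037,0,0],[0.028,0,0],[0.01,0,0],[-0.012,0,0],[-0.03,0,0],[-0.037,0,0],[-0.032,0,0],[-0.021,0,0],[-0.011,0,0]],"gripper":[-1,-1,-1,-1,-1,-1,-1,-1,-1,-1,-1,-1]}'; python3 trk.py '[[-0.004,-0.022,-0.035,-0.037,-0.028,-0.01,0.012,0.03,0.037,0.032,0.021,0.011],[1,5,13,25,40,55,67,75,79,80,80,80],0,0,0,0,8]'
```

```text
time: 13.3
position: [0.4126, -0.0168, 0.1723]
tool_rot: [0.015, 1.0, 0.005, 0.0]
ft_force: [0.1, 1.0, -7.8]
grip_width: 0.0213
grip_force: 44.9
t 13.40 meas [(np.float64(0.0509), 20), (np.float64(0.0492), 39)] pred 0.023 est [0.05, 0.099, 0.043] ph0 0.011
pos [ 0.4125 -0.0165  0.1722] yaw -0.028 rpy [0.0001 0.0106] M [ 0.13 -0.05  0.06] F [-0.4  1.3 -8.1]
ph [-0.081, -0.042, -0.008, 0.001, -0.0, -0.002, -0.002, -0.002, -0.001, -0.001]
dp [[0, 0, 0], [0, 0, 0], [0, 0, 0], [0, 0, 0], [0, 0, 0], [0, 0, 0], [0, 0, 0], [0, 0, 0]]
rx [0.092, 0.053, 0.019, 0.01, 0.011, 0.013, 0.013, 0.013, 0.012, 0.012] y [0.0, 0.0, 0.0, 0.0, 0.0, 0.0, 0.0, 0.0]
traj [0.05, 0.019, -0.003, -0.0, 0.0, -0.0, -0.0, -0.0, -0.0, -0.0, -0.0, 0.0]
```

```bash
python3 -m jog '{"dp":[[0,0,0],[0,0,0],[0,0,0],[0,0,0],[0,0,0]],"delta_rot":[[0.092,0,0],[0.053,0,0],[0.019,0,0],[0.01,0,0],[0.011,0,0]],"gripper":[-1,-1,-1,-1,-1]}'; python3 trk.py '[[-0.081,-0.042,-0.008,0.001,0],[0],0,80,0,0,10]'
```

```text
time: 13.9
position: [0.4127, -0.017, 0.1723]
tool_rot: [0.015, 1.0, -0.0, 0.0]
ft_force: [0.8, -0.2, -7.6]
grip_width: 0.0218
grip_force: 44.9
t 14.00 meas [(np.float64(0.0175), 18), (np.float64(0.0134), 44)] pred -0.000 est [0.014, 0.037, 0.065] ph0 0.000
pos [ 0.4125 -0.0167  0.1722] yaw -0.028 rpy [ 0.0002 -0.0004] M [ 0.13 -0.04  0.01] F [ 0.3 -0.4 -8.3]
ph [-0.041, -0.044, -0.044, -0.041, -0.03, -0.012, 0.01, 0.028, 0.036, 0.031, 0.02, 0.01]
dp [[0, 1, 0], [0, 5, 0], [0, 13, 0], [0, 25, 0], [0, 40, 0], [0, 55, 0], [0, 67, 0], [0, 75, 0], [0, 79, 0], [0, 80, 0]]
rx [0.041, 0.044, 0.044, 0.041, 0.03, 0.012, -0.01, -0.028, -0.036, -0.031, -0.02, -0.01] y [1.0, 5.0, 13.0, 25.0, 40.0, 55.0, 67.0, 75.0, 79.0, 80.0]
traj [0.014, 0.004, -0.001, 0.001, 0.002, -0.001, -0.001, 0.0, 0.0, 0.0, -0.0, 0.0]
```

```bash
python3 -m jog '{"dp":[[0,1,0],[0,5,0],[0,13,0],[0,25,0],[0,40,0],[0,55,0],[0,67,0],[0,75,0],[0,79,0],[0,80,0],[0,80,0],[0,80,0]],"delta_rot":[[0.041,0,0],[0.044,0,0],[0.044,0,0],[0.041,0,0],[0.03,0,0],[0.012,0,0],[-0.01,0,0],[-0.028,0,0],[-0.036,0,0],[-0.031,0,0],[-0.02,0,0],[-0.01,0,0]],"gripper":[-1,-1,-1,-1,-1,-1,-1,-1,-1,-1,-1,-1]}'; python3 trk.py '[[-0.041,-0.044,-0.044,-0.041,-0.03,-0.012,0.01,0.028,0.036,0.031,0.02,0.01],[1,5,13,25,40,55,67,75,79,80,80,80],0,0,0,0,8]'
```

```text
time: 15.2
position: [0.415, 0.0631, 0.1722]
tool_rot: [0.015, 1.0, 0.005, 0.0]
ft_force: [0.1, -0.5, -8.6]
grip_width: 0.0218
grip_force: 44.9
t 15.30 meas [(np.float64(0.0678), 22), (np.float64(0.0682), 47)] pred -0.001 est [0.066, 0.127, 0.121] ph0 0.010
pos [0.4149 0.0635 0.1722] yaw -0.028 rpy [-0.      0.0096] M [ 0.17 -0.06  0.03] F [-0.   0.  -7.8]
ph [-0.109, -0.057, -0.013, -0.001, -0.002, -0.004, -0.004, -0.004, -0.004, -0.004]
dp [[0, 0, 0], [0, 0, 0], [0, 0, 0], [0, 0, 0], [0, 0, 0], [0, 0, 0], [0, 0, 0], [0, 0, 0]]
rx [0.119, 0.067, 0.023, 0.011, 0.012, 0.014, 0.014, 0.014, 0.014, 0.014] y [0.0, 0.0, 0.0, 0.0, 0.0, 0.0, 0.0, 0.0]
traj [0.066, 0.025, -0.004, -0.0, 0.0, -0.0, -0.0, -0.0, -0.0, -0.0, -0.0, 0.0]
```

```bash
python3 -m jog '{"dp":[[0,0,0],[0,0,0],[0,0,0],[0,0,0],[0,0,0]],"delta_rot":[[0.12,0,0],[0.09,0,0],[0.035,0,0],[0.014,0,0],[0.012,0,0]],"gripper":[-1,-1,-1,-1,-1]}'; python3 trk.py '[[-0.11,-0.08,-0.025,-0.004,-0.002],[0],0,80,0,0,10]'
```

```text
time: 15.8
position: [0.415, 0.063, 0.1722]
tool_rot: [0.015, 1.0, -0.001, 0.0]
ft_force: [0.7, 0.5, -9.1]
grip_width: 0.0216
grip_force: 44.9
t 15.90 meas [(np.float64(-0.0106), 20), (np.float64(-0.0159), 60)] pred -0.030 est [-0.014, 0.005, 0.145] ph0 -0.002
pos [0.4149 0.0632 0.1722] yaw -0.028 rpy [-0.     -0.0024] M [ 0.13 -0.05 -0.03] F [-0.   0.4 -7.3]
ph [0.001, -0.024, -0.042, -0.044, -0.033, -0.014, 0.008, 0.026, 0.033, 0.029, 0.018, 0.008]
dp [[0, 1, 0], [0, 5, 0], [0, 13, 0], [0, 25, 0], [0, 40, 0], [0, 55, 0], [0, 67, 0], [0, 75, 0], [0, 79, 0], [0, 80, 0]]
rx [-0.003, 0.022, 0.04, 0.042, 0.031, 0.012, -0.01, -0.028, -0.035, -0.031, -0.02, -0.01] y [1.0, 5.0, 13.0, 25.0, 40.0, 55.0, 67.0, 75.0, 79.0, 80.0]
traj [-0.014, -0.006, 0.001, 0.001, 0.001, -0.001, -0.001, 0.0, 0.0, -0.0, -0.0, 0.0]
```

```bash
python3 -m jog '{"dp":[[0,0,0],[0,1,0],[0,4,0],[0,9,0],[0,16,0],[0,24,0],[0,31,0],[0,36,0],[0,39,0],[0,40,0]],"delta_rot":[[-0.016,0,0],[-0.004,0,0],[0.016,0,0],[0.022,0,0],[0.018,0,0],[0.01,0,0],[-0.004,0,0],[-0.014,0,0],[-0.018,0,0],[-0.013,0,0]],"gripper":[-1,-1,-1,-1,-1,-1,-1,-1,-1,-1]}'; python3 trk.py '[[0.014,0.002,-0.018,-0.024,-0.02,-0.012,0.002,0.012,0.016,0.011],[0,1,4,9,16,24,31,36,39,40],0,0,0,0,6]'
```

```text
time: 16.9
position: [0.4161, 0.1034, 0.1722]
tool_rot: [0.015, 1.0, 0.005, 0.0]
ft_force: [-0.2, -0.0, -7.7]
grip_width: 0.0218
grip_force: 44.9
t 17.00 meas [(np.float64(0.0498), 23), (np.float64(0.0452), 56)] pred 0.032 est [0.048, 0.097, 0.162] ph0 0.011
pos [0.4161 0.1034 0.1722] yaw -0.028 rpy [-0.0001  0.0107] M [ 0.09 -0.11  0.01] F [ 0.3  0.4 -6.5]
ph [-0.08, -0.043, -0.011, -0.002, -0.003, -0.005, -0.005, -0.005]
dp [[0, 0, 0], [0, 0, 0], [0, 0, 0], [0, 0, 0], [0, 0, 0], [0, 0, 0]]
rx [0.091, 0.054, 0.022, 0.013, 0.014, 0.016, 0.016, 0.016] y [0.0, 0.0, 0.0, 0.0, 0.0, 0.0]
traj [0.048, 0.019, -0.003, -0.0, 0.0, -0.0, -0.0, -0.0, -0.0, -0.0, -0.0, 0.0]
```

```bash
python3 -m jog '{"dp":[[0,0,0],[0,0,0],[0,0,0],[0,0,0],[0,0,0]],"delta_rot":[[0.09,0,0],[0.065,0,0],[0.03,0,0],[0.015,0,0],[0.014,0,0]],"gripper":[-1,-1,-1,-1,-1]}'; python3 trk.py '[[-0.079,-0.054,-0.019,-0.004,-0.003],[0],0,60,0,0,10]'
```

```text
time: 17.5
position: [0.4161, 0.1029, 0.1722]
tool_rot: [0.015, 1.0, -0.002, -0.0]
ft_force: [-0.2, 0.2, -7.1]
grip_width: 0.0216
grip_force: 44.9
t 17.60 meas [(np.float64(-0.0159), 22), (np.float64(-0.02), 64)] pred -0.014 est [-0.016, -0.007, 0.159] ph0 -0.003
pos [0.4161 0.1031 0.1722] yaw -0.029 rpy [-0.     -0.0034] M [ 0.12 -0.05 -0.01] F [ 0.9 -0.  -8.3]
ph [0.008, -0.015, -0.032, -0.035, -0.026, -0.012, 0.005, 0.018, 0.024, 0.02, 0.012, 0.005]
dp [[0, 1, 0], [0, 3, 0], [0, 10, 0], [0, 19, 0], [0, 30, 0], [0, 41, 0], [0, 50, 0], [0, 57, 0], [0, 59, 0], [0, 60, 0]]
rx [-0.011, 0.012, 0.029, 0.032, 0.023, 0.009, -0.008, -0.021, -0.027, -0.023, -0.015, -0.008] y [1.0, 3.0, 10.0, 19.0, 30.0, 41.0, 50.0, 57.0, 59.0, 60.0]
traj [-0.016, -0.006, 0.001, 0.001, 0.001, -0.001, -0.0, 0.0, 0.0, -0.0, -0.0, 0.0]
```

```bash
python3 -m jog '{"dp":[[0,1,0],[0,3,0],[0,10,0],[0,19,0],[0,30,0],[0,41,0],[0,50,0],[0,57,0],[0,59,0],[0,60,0],[0,60,0]],"delta_rot":[[-0.011,0,0],[0.012,0,0],[0.029,0,0],[0.032,0,0],[0.023,0,0],[0.009,0,0],[-0.008,0,0],[-0.021,0,0],[-0.027,0,0],[-0.023,0,0],[-0.01,0,0]],"gripper":[-1,-1,-1,-1,-1,-1,-1,-1,-1,-1,-1]}'; python3 trk.py '[[0.008,-0.015,-0.032,-0.035,-0.026,-0.012,0.005,0.018,0.024,0.02,0.007],[1,3,10,19,30,41,50,57,59,60,60],0,0,0,0,6]'
```

```text
time: 18.7
position: [0.4177, 0.163, 0.172]
tool_rot: [0.015, 1.0, 0.003, -0.0]
ft_force: [-1.2, -0.0, -7.7]
grip_width: 0.0216
grip_force: 44.9
t 18.80 meas [(np.float64(0.0034), 25), (np.float64(-0.0039), 66)] pred -0.002 est [0.002, 0.028, 0.163] ph0 0.007
pos [0.4178 0.1634 0.172 ] yaw -0.028 rpy [-0.0002  0.0065] M [ 0.1  -0.03 -0.  ] F [-0.1 -0.6 -7.8]
ph [-0.008, -0.007, -0.005, -0.004, -0.004, -0.004, -0.005, -0.005]
dp [[0, 0, 0], [0, 0, 0], [0, 0, 0], [0, 0, 0], [0, 0, 0], [0, 0, 0]]
rx [0.015, 0.014, 0.012, 0.011, 0.011, 0.011, 0.012, 0.012] y [0.0, 0.0, 0.0, 0.0, 0.0, 0.0]
traj [0.002, 0.002, -0.0, -0.0, -0.0, -0.0, -0.0, -0.0, -0.0, -0.0, -0.0, 0.0]
```

```bash
python3 -m jog '{"dp":[[0,0,0],[0,0,0],[0,0,0],[0,0,0],[0,0,0],[0,0,0],[0,0,0],[0,0,0]],"delta_rot":[[0.015,0,0],[0.014,0,0],[0.012,0,0],[0.011,0,0],[0.011,0,0],[0.011,0,0],[0.011,0,0],[0.011,0,0]],"gripper":[-1,-1,-1,-1,-1,-1,-1,-1]}'; python3 trk.py '[[-0.008,-0.007,-0.005,-0.004,-0.004,-0.004,-0.004,-0.004],[0],0,0,0,0,8]'
```

```text
time: 19.6
position: [0.4178, 0.1634, 0.172]
tool_rot: [0.014, 1.0, -0.002, -0.0]
ft_force: [-0.1, -0.6, -7.4]
grip_width: 0.0219
grip_force: 44.9
t 19.70 meas [(np.float64(-0.0006), 25), (np.float64(-0.0088), 66)] pred 0.001 est [-0.001, 0.001, 0.16] ph0 -0.004
pos [0.4178 0.1634 0.172 ] yaw -0.028 rpy [-0.0001 -0.004 ] M [ 0.07 -0.06  0.01] F [ 1.  -0.3 -7.1]
ph [-0.003, -0.004, -0.004, -0.005, -0.005, -0.005, -0.005, -0.005, -0.005, -0.005]
dp [[0, 0, 0], [0, 0, 0], [0, 0, 0], [0, 0, 0], [0, 0, 0], [0, 0, 0], [0, 0, 0], [0, 0, 0]]
rx [-0.001, -0.0, 0.0, 0.001, 0.001, 0.001, 0.001, 0.001, 0.001, 0.001] y [0.0, 0.0, 0.0, 0.0, 0.0, 0.0, 0.0, 0.0]
traj [-0.001, -0.0, 0.0, -0.0, -0.0, -0.0, -0.0, -0.0, -0.0, -0.0, -0.0, 0.0]
```

```bash
python3 -m jog '{"dp":[[0,0,0],[0,0,0],[0,0,0],[0,0,0],[0,0,0],[0,0,0],[0,0,0],[0,0,0],[0,0,0],[0,0,0]],"delta_rot":[[0,0,0],[0,0,0],[0,0,0],[0,0,0],[0,0,0],[0,0,0],[0,0,0],[0,0,0],[0,0,0],[0,0,0]],"gripper":[-1,-1,-1,-1,-1,-1,-1,-1,-1,-1]}'; python3 trk.py '[[-0.004,-0.004,-0.004,-0.004,-0.004,-0.004,-0.004,-0.004,-0.004,-0.004],[0],0,0,0,0,8]'
```

```text
time: 20.7
position: [0.4178, 0.1634, 0.172]
tool_rot: [0.014, 1.0, -0.002, 0.0]
ft_force: [0.2, -0.6, -8.7]
grip_width: 0.0218
grip_force: 44.9
t 20.80 meas [(np.float64(-0.0006), 25), (np.float64(-0.0083), 66)] pred 0.001 est [-0.001, 0.001, 0.158] ph0 -0.004
pos [0.4178 0.1634 0.172 ] yaw -0.028 rpy [-0.    -0.004] M [ 0.14 -0.16  0.03] F [ 0.7 -0.5 -8.4]
ph [-0.003, -0.004, -0.004, -0.005, -0.005, -0.004, -0.004, -0.005, -0.005, -0.005]
dp [[0, 0, 0], [0, 0, 0], [0, 0, 0], [0, 0, 0], [0, 0, 0], [0, 0, 0], [0, 0, 0], [0, 0, 0]]
rx [-0.001, -0.0, 0.0, 0.001, 0.001, 0.0, 0.0, 0.001, 0.001, 0.001] y [0.0, 0.0, 0.0, 0.0, 0.0, 0.0, 0.0, 0.0]
traj [-0.001, -0.0, 0.0, -0.0, -0.0, -0.0, -0.0, -0.0, -0.0, -0.0, -0.0, 0.0]
```

```bash
for i in 1 2 3; do python3 -m jog '{"dp":[[0,0,0],[0,0,0],[0,0,0],[0,0,0],[0,0,0],[0,0,0],[0,0,0],[0,0,0],[0,0,0],[0,0,0],[0,0,0],[0,0,0]],"delta_rot":[[0,0,0],[0,0,0],[0,0,0],[0,0,0],[0,0,0],[0,0,0],[0,0,0],[0,0,0],[0,0,0],[0,0,0],[0,0,0],[0,0,0]],"gripper":[-1,-1,-1,-1,-1,-1,-1,-1,-1,-1,-1,-1]}' | head -1; done; rm S.json; sed -i 's/x=\[REF,0,0\]/x=[-0.002,0,.158]/;s/ph=0\.)/ph=-.004)/' trk.py; python3 trk.py '[[],[],-15,66,0,0,10]'; python3 -c "
from h import *
go(list(place([.5162,.2247,-.0277],[[-108,0,172]])[0]),np.pi-.0277)"
```

```text
time: 22.0
time: 23.2
time: 24.4
t 24.50 meas [(np.float64(-0.0006), 25), (np.float64(-0.009), 66)] pred -0.002 est [-0.002, 0.0, 0.158] ph0 -0.004
pos [0.4178 0.1634 0.172 ] yaw -0.028 rpy [-0.0001 -0.004 ] M [ 0.11 -0.11  0.01] F [ 0.6 -0.2 -7.5]
ph [-0.014, -0.027, -0.037, -0.037, -0.028, -0.012, 0.006, 0.02, 0.026, 0.023, 0.014, 0.005]
dp [[0, 1, 0], [1, 4, 0], [2, 11, 0], [5, 21, 0], [8, 33, 0], [10, 45, 0], [13, 55, 0], [14, 62, 0], [15, 65, 0], [15, 66, 0]]
rx [0.01, 0.023, 0.033, 0.033, 0.024, 0.008, -0.01, -0.024, -0.03, -0.027, -0.018, -0.009] y [1.0, 4.0, 11.0, 21.0, 33.0, 45.0, 55.0, 62.0, 65.0, 66.0]
traj [-0.002, -0.002, -0.0, 0.001, 0.001, -0.001, -0.0, 0.0, 0.0, -0.0, -0.0, 0.0]
dp [11.4, 64.0, -0.3] rot [-0.004, 0.0001, -0.0011] t 24.5
```

```bash
python3 -m jog '{"dp":[[0,1,0],[1,4,0],[2,10,0],[4,20,0],[6,31,0],[8,43,0],[10,53,0],[11,59,0],[11,62,0],[11,63,0],[11,63,0]],"delta_rot":[[0.01,0,0],[0.022,0,0],[0.032,0,0],[0.032,0,0],[0.023,0,0],[0.008,0,0],[-0.01,0,0],[-0.023,0,0],[-0.028,0,0],[-0.024,0,0],[-0.011,0,0]],"gripper":[-1,-1,-1,-1,-1,-1,-1,-1,-1,-1,-1]}'; python3 trk.py '[[-0.014,-0.026,-0.036,-0.036,-0.027,-0.012,0.006,0.019,0.024,0.02,0.007],[1,4,10,20,31,43,53,59,62,63,63],0,0,-50,0,8]'
```

```text
time: 25.6
position: [0.4087, 0.2263, 0.1717]
tool_rot: [0.015, 1.0, 0.003, 0.0]
ft_force: [-0.8, -0.3, -7.8]
grip_width: 0.022
grip_force: 44.9
t 25.70 meas [(np.float64(-0.0018), 29), (np.float64(-0.0031), 72)] pred -0.006 est [-0.002, 0.02, 0.17] ph0 0.007
pos [0.4088 0.2267 0.1718] yaw -0.028 rpy [-0.0003  0.0065] M [ 0.08 -0.02 -0.04] F [ 0.4  0.1 -6.8]
ph [-0.001, -0.004, -0.004, -0.004, -0.004, -0.005, -0.005, -0.005, -0.005, -0.005]
dp [[0, 0, 1], [0, 0, 5], [0, 0, 14], [0, 0, 25], [0, 0, 36], [0, 0, 45], [0, 0, 49], [0, 0, 50]]
rx [0.008, 0.011, 0.011, 0.011, 0.011, 0.012, 0.012, 0.012, 0.012, 0.012] y [0.0, 0.0, 0.0, 0.0, 0.0, 0.0, 0.0, 0.0]
traj [-0.002, 0.001, 0.0, -0.0, -0.0, -0.0, -0.0, -0.0, -0.0, -0.0, -0.0, 0.0]
```

```bash
python3 -m jog '{"dp":[[0,0,1],[0,0,5],[0,0,14],[0,0,27],[0,0,43],[0,0,60],[0,0,77],[0,0,91],[0,0,101],[0,0,106],[0,0,108]],"delta_rot":[[0.008,0,0],[0.011,0,0],[0.011,0,0],[0.011,0,0],[0.011,0,0],[0.011,0,0],[0.011,0,0],[0.011,0,0],[0.011,0,0],[0.011,0,0],[0.011,0,0]],"gripper":[-1,-1,-1,-1,-1,-1,-1,-1,-1,-1,-1]}'; python3 trk.py '[[-0.001,-0.004,-0.004,-0.004,-0.004,-0.004,-0.004,-0.004,-0.004,-0.004,-0.004],[0],50,0,0,0,8,"ent"]';  python3 -c "
from h import *
go(list(place([.5162,.2247,-.0277],[[0,0,50.5]])[0]),np.pi-.0277)
import cv2
a=cv2.imread('pics/ent_scene.png')[80:230,230:410];b=cv2.imread('pics/ent_top.png')[140:290,200:310]
cv2.imwrite('pics/entc.png',cv2.resize(np.hstack([a,b]),None,fx=2.7,fy=2.7,interpolation=cv2.INTER_CUBIC))"
```

```text
time: 26.8
position: [0.4087, 0.2274, 0.0631]
tool_rot: [0.014, 1.0, -0.002, -0.0]
ft_force: [-0.7, 0.4, -7.8]
grip_width: 0.0221
grip_force: 44.9
t 26.90 meas [(np.float64(-0.0043), 26), (np.float64(-0.0124), 71)] pred 0.004 est [-0.005, -0.004, 0.155] ph0 -0.004
pos [0.4089 0.2275 0.0637] yaw -0.028 rpy [-0.0003 -0.0039] M [ 0.09 -0.04 -0.03] F [-0.2 -0.4 -8.5]
ph [0.003, -0.001, -0.004, -0.005, -0.004, -0.004, -0.004, -0.004, -0.004, -0.004]
dp [[-1, 0, 0], [-5, 0, 0], [-14, 0, 0], [-25, 0, 0], [-36, 0, 0], [-45, 0, 0], [-49, 0, 0], [-50, 0, 0]]
rx [-0.007, -0.003, -0.0, 0.001, 0.0, 0.0, 0.0, 0.0, 0.0, 0.0] y [0.0, 0.0, 0.0, 0.0, 0.0, 0.0, 0.0, 0.0]
traj [-0.005, -0.002, 0.0, -0.0, -0.0, -0.0, -0.0, -0.0, -0.0, -0.0, -0.0, 0.0]
dp [-107.4, 0.3, 13.3] rot [-0.0039, 0.0003, -0.0011] t 26.9
```

View pics/entc.png

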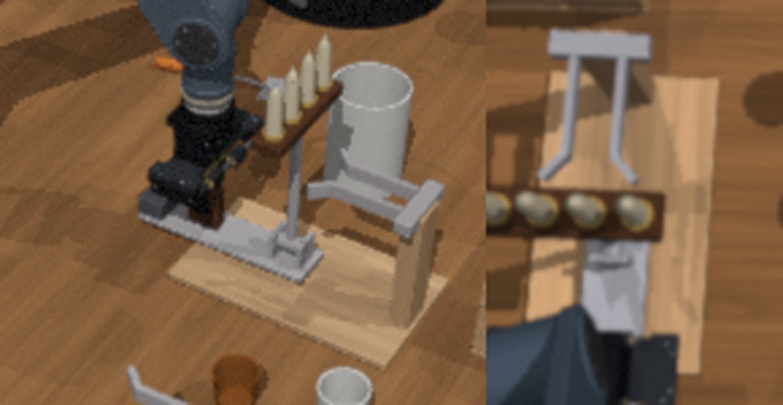

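```bash
python3 -m jog '{"dp":[[-1,0,0],[-5,0,0],[-14,0,1],[-25,0,2],[-36,0,3],[-45,0,4],[-49,0,4],[-50,0,4]],"delta_rot":[[-0.007,0,0],[-0.003,0,0],[0,0,0],[0,0,0],[0,0,0],[0,0,0],[0,0,0],[0,0,0]],"gripper":[-1,-1,-1,-1,-1,-1,-1,-1]}'; python3 trk.py '[[0.003,-0.001,-0.004,-0.004,-0.004,-0.004,-0.004,-0.004],[0],57,0,0,0,10]'
```

```text
time: 27.7
position: [0.4594, 0.2259, 0.0595]
tool_rot: [0.015, 1.0, -0.002, 0.0]
ft_force: [0.7, 1.2, -8.1]
grip_width: 0.0215
grip_force: 44.9
t 27.80 meas [(np.float64(0.0017), 31), (np.float64(-0.0075), 63)] pred 0.001 est [-0.0, 0.002, 0.154] ph0 -0.004
pos [0.4581 0.2258 0.0595] yaw -0.028 rpy [ 0.0011 -0.0043] M [ 0.1  -0.08  0.01] F [-0.3  0.5 -7.2]
ph [-0.005, -0.004, -0.004, -0.004, -0.004, -0.004, -0.004, -0.004, -0.004, -0.004, -0.004, -0.004]
dp [[0, 0, 0], [-3, 0, 0], [-9, 0, 0], [-18, 0, 0], [-28, 0, 0], [-39, 0, 0], [-48, 0, 0], [-54, 0, 0], [-57, 0, 0], [-57, 0, 0]]
rx [0.001, 0.0, 0.0, 0.0, 0.0, 0.0, 0.0, 0.0, 0.0, 0.0, 0.0, 0.0] y [0.0, 0.0, 0.0, 0.0, 0.0, 0.0, 0.0, 0.0, 0.0, 0.0]
traj [-0.0, 0.0, -0.0, -0.0, -0.0, -0.0, -0.0, -0.0, -0.0, -0.0, -0.0, 0.0]
```

```bash
python3 -m jog '{"dp":[[0,0,0],[-3,0,0],[-9,0,0],[-18,0,0],[-28,0,0],[-39,0,0],[-48,0,0],[-54,0,0],[-57,0,0],[-58,0,0]],"delta_rot":[[0,0,0],[0,0,0],[0,0,0],[0,0,0],[0,0,0],[0,0,0],[0,0,0],[0,0,0],[0,0,0],[0,0,0]],"gripper":[-1,-1,-1,-1,-1,-1,-1,-1,-1,-1]}'; python3 trk.py '[[-0.004,-0.004,-0.004,-0.004,-0.004,-0.004,-0.004,-0.004,-0.004,-0.004],[0],0,0,-9,0,8,"dock"]'; python3 -c "
from h import *
go(list(place([.5162,.2247,-.0277],[[0,0,50.5]])[0]),np.pi-.0277)
import cv2
a=cv2.imread('pics/dock_scene.png')[80:230,260:410];b=cv2.imread('pics/dock_top.png')[140:290,200:310]
cv2.imwrite('pics/dockc.png',cv2.resize(np.hstack([a,b]),None,fx=3,fy=3,interpolation=cv2.INTER_CUBIC))"
```

```text
time: 28.8
position: [0.5167, 0.2242, 0.0596]
tool_rot: [0.014, 1.0, -0.002, -0.0]
ft_force: [-0.1, 0.6, -8.2]
grip_width: 0.0217
grip_force: 44.9
t 28.90 meas [(np.float64(0.0048), 34), (np.float64(-0.0011), 55)] pred 0.004 est [0.003, 0.006, 0.152] ph0 -0.004
pos [0.5161 0.2243 0.0596] yaw -0.028 rpy [ 0.001  -0.0042] M [ 0.15 -0.06  0.01] F [ 0.2 -0.6 -8.1]
ph [-0.01, -0.007, -0.005, -0.004, -0.004, -0.004, -0.004, -0.004, -0.004, -0.004]
dp [[0, 0, 0], [0, 0, 1], [0, 0, 2], [0, 0, 4], [0, 0, 7], [0, 0, 8], [0, 0, 9], [0, 0, 9]]
rx [0.006, 0.003, 0.001, 0.0, 0.0, 0.0, 0.0, 0.0, 0.0, 0.0] y [0.0, 0.0, 0.0, 0.0, 0.0, 0.0, 0.0, 0.0]
traj [0.003, 0.001, -0.0, -0.0, -0.0, -0.0, -0.0, -0.0, -0.0, -0.0, -0.0, 0.0]
dp [-0.1, 0.5, 9.1] rot [-0.0042, -0.001, -0.0011] t 28.9
```

View pics/dockc.png

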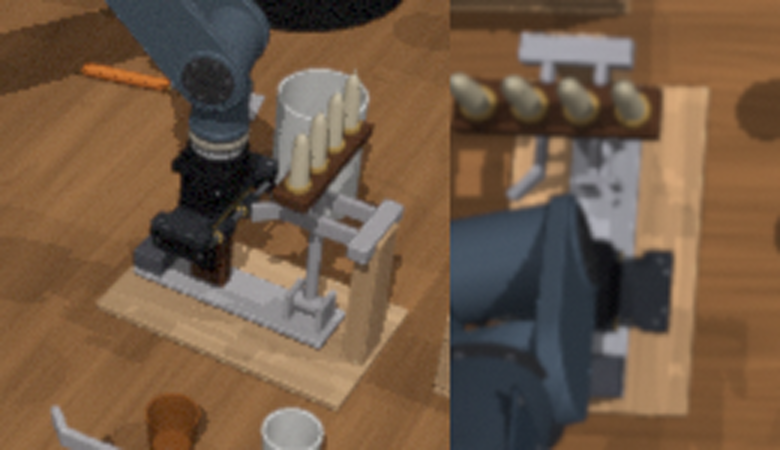

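```bash
python3 -m jog '{"dp":[[0,0,1],[0,0,3],[0,0,5],[0,0,6],[0,0,7],[0,0,8],[0,0,8.5],[0,0,9],[0,0,9.5],[0,0,9.5]],"delta_rot":[[0.006,0,0],[0.003,0,0],[0.001,0,0],[0,0,0],[0,0,0],[0,0,0],[-0.002,0,0],[-0.003,0,0],[-0.004,0,0],[-0.004,0,0]],"gripper":[-1,-1,-1,-1,-1,-1,-1,-1,-1,-1]}'; python3 st.py
```

```text
time: 29.9
position: [0.5166, 0.2242, 0.0505]
tool_rot: [0.014, 1.0, 0.0, 0.0]
ft_force: [-0.9, -0.7, -4.9]
grip_width: 0.0215
grip_force: 44.9
29.9 [0.5166 0.2242 0.0505] [-0.85 -0.7  -4.94] [-0.005  0.044 -0.031] 0.0215 44.852142641320825
```

```bash
python3 -m jog '{"dp":[[0,0,0.5],[0,0,1],[0,0,1],[0,0,1]],"delta_rot":[[0,0,0],[0,0,0],[0,0,0],[0,0,0]],"gripper":[-1,-1,-1,-1]}'; python3 trk.py '[[0,0,0,0],[0],0,0,0,0,8]' | head -2
```

```text
time: 30.3
position: [0.5166, 0.2242, 0.0505]
tool_rot: [0.014, 1.0, -0.0, 0.0]
ft_force: [-3.2, -0.7, 5.5]
grip_width: 0.0221
grip_force: 44.9
t 30.40 meas [(np.float64(0.0496), 33), (np.float64(0.0487), 55)] pred 0.018 est [0.044, 0.089, 0.199] ph0 0.000
pos [0.5166 0.2243 0.0505] yaw -0.028 rpy [-0.0006 -0.    ] M [-0.07  0.39 -0.02] F [-3.5 -1.5  4.9]
```

```bash
python3 -m jog '{"dp":[[0,0,0],[0,0,0],[0,0,0],[0,0,0],[0,0,0],[0,0,0],[0,0,0],[0,0,0],[0,0,0],[0,0,0],[0,0,0],[0,0,0]],"delta_rot":[[0,0,0],[0,0,0],[0,0,0],[0,0,0],[0,0,0],[0,0,0],[0,0,0],[0,0,0],[0,0,0],[0,0,0],[0,0,0],[0,0,0]],"gripper":[-0.4,-0.3,-0.2,-0.1,0,0.1,0.2,0.3,0.4,0.4,0.4,0.4]}'; python3 trk.py '[[0,0,0,0,0,0,0,0,0,0,0,0],[0],0,0,0,0,8,"rel"]' | head -2
```

```text
time: 31.6
position: [0.5166, 0.2243, 0.0492]
tool_rot: [0.014, 1.0, 0.0, 0.0]
ft_force: [0.3, -0.0, -0.1]
grip_width: 0.0611
grip_force: 0.0
t 31.70 meas [(np.float64(0.0539), 32), (np.float64(0.0512), 53)] pred 0.314 est [0.059, 0.063, -0.032] ph0 0.000
pos [0.5166 0.2243 0.0493] yaw -0.028 rpy [-0.0001  0.    ] M [ 0.08 -0.13  0.04] F [-0.2 -0.1  0.5]
```

```bash
python3 -m jog '{"dp":[[0,0,-2],[0,0,-8],[0,0,-18],[0,0,-32],[0,0,-50],[0,0,-70],[5,0,-90],[20,0,-110],[40,0,-125],[60,0,-135],[72,0,-140],[75,0,-140]],"delta_rot":[[0,0,0],[0,0,0],[0,0,0],[0,0,0],[0,0,0],[0,0,0],[0,0,0],[0,0,0],[0,0,0],[0,0,0],[0,0,0],[0,0,0]],"gripper":[0.4,0.4,0.4,0.4,0.4,0.4,0.4,0.4,0.4,0.4,0.4,0.4]}'; python3 - <<'E'
from h import *
import cv2
a=robot.camera('scene');b=robot.camera('top')
print(robot.get_obs()['time'])
cv2.imwrite('pics/end.png',cv2.resize(np.hstack([a[60:330,200:460],b[60:330,200:500]]),None,fx=1.4,fy=1.4,interpolation=cv2.INTER_CUBIC)[:,:,::-1])
E
```

```text
time: 32.9
position: [0.4407, 0.2266, 0.1906]
tool_rot: [0.014, 1.0, 0.0, 0.001]
ft_force: [-0.4, -0.5, -0.5]
grip_width: 0.061
grip_force: 0.0
33.0
```

View pics/end.png

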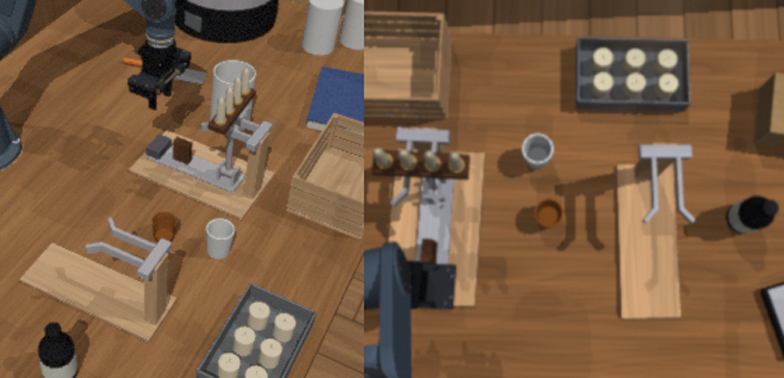

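The picture shows the foot standing on the display slab, with the mast between the prongs. The gripper is clear and the jar, beaker and bottle have not moved.

```bash
python3 -c "
from rig import robot
print(robot.hand_in())"
```

```text
the job is handed in; nothing more can be done
None
```

The mast was drawn out, held up clear of both stands and balanced for about 18 s (lean within about 0.07 rad at each check), then set down on the display stand and released, resting about 0.05 rad off upright between the prongs; I handed in at 33 s.

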